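# Shingle the sawn sandstone tablets along the sample tray

## Task

Carry on the row of sandstone tablets begun in the white sample tray: lay the two loose oblong tablets in it one after the other, in either order, in line with the tablet already there and like roof shingles, so that each covers about a third of the one before it and its other end rests on the tray floor. Leave the first tablet lying flat where it is, against the end of the tray.

Things in the scene. Friction and masses are not known exactly. Their poses are not given: they have to be found in the camera images.
- tray: Shallow white open tray fixed on the bench, 256 (its x) x 156 (its y) x 14 mm high outside; rims 3 mm thick, floor 4 mm thick. Origin: centre of its underside; z up. The row runs along its long axis in its +x direction: the first tablet lies at the rim at its -x end, the rest is empty.
- tablet_first: Oblong tablet of banded tan sandstone lying flat and loose on the tray floor, at most 4 mm from the rim at the tray's -x end and within 10 mm of its middle line, 90 (its x) x 40 (its y) x 8 mm (its z). Origin: centre of its underside. Its x axis points like the tray's x, along the row, towards the empty part. It is the start of the row and stays.
- tablet_a: Oblong tablet of banded tan sandstone lying flat and loose on the bench, 90 (its x) x 40 (its y) x 8 mm (its z), about 75 g. Origin: centre of its underside. Lift it from above by its 40 mm width. A round slice (58 mm across) and a square offcut (46 mm) of the same stone lie nearby and are not wanted.
- tablet_b: Oblong tablet of banded tan sandstone lying flat and loose on the bench, 90 (its x) x 40 (its y) x 8 mm (its z), about 75 g. Origin: centre of its underside. Same as tablet_a. Laid with its centre 60 mm further along the row than the tablet before, either one covers 30 mm of it and leans on it at about 8 degrees, the end further along the row down on the tray floor.

How it is judged:
By the outcome, as a careful person would: the job done as asked, in the order asked, and still so for the second after the job is handed in, with the robot touching nothing.
It also fails if it takes over 53 s, if anything falls off the work surface, if the arm or the gripper's body presses on something with over 40 N, if the wrist force passes 120 N, or if a joint passes its speed limit or range.

## Robot

A 6-joint arm with a two-finger parallel gripper is mounted at the origin on the work surface. World frame = base frame: x ahead of the robot, y to its left, z up, the work surface at z = 0. Lengths are in m, angles in degrees, forces in N, time in s.
With the tool pointing down it reaches from about 0.25 to 0.725 m from the base axis. Payload 9.7 kg.
Tool frame: the origin (TCP) lies at the very end of the fingers, on their centre line; the grasp point (between the pads) lies 19 mm behind it (bot.pinch_z is the distance from the TCP to the grasp point, in m); x points along the fingers, z is the direction in which the jaws open and shut, and the axes are right-handed (so a half turn about x gives the same grasp; the last joint's range is limited). The gripper opens to 85 mm and grips with 20 to 120 N. Pads are 22 mm wide; open, the fingers measure 114 mm over their backs; the gripper's body (76 mm by 85 mm) begins 54 mm behind the grasp point. The pads swing forward as they close: fully open they stand 13 mm farther back than shut.
Start: joints at [65.374, 4.979, 10.078, 95.1, 0, 90], TCP at [0.229, 0.5, 0.231] pointing down, gripper open.
Joint ranges: [-179.16, 179.16], [-48.56, 103.87], [-65.8, 70.77], [-126.05, 130.52], [-82.76, 87.17], [-180, 180]. Speed limits (degrees/s): [127.2, 127.2, 147.25, 180, 180, 180].

## Interface

Orientations are given as [roll, pitch, yaw] about the fixed x, y, z axes, in that order (R = Rz(yaw) Ry(pitch) Rx(roll)).
In Python, from workcell import bot gives the robot as it stands.
- The arm moves only by the tool play_rows, never from a script. Its argument "rows" is a list of rows, each a list of 3 entries, a list of its own where there are three numbers: the shift along the tool's x, y, z in cm, then the turn about the tool's x in degrees, then the finger opening in cm, from 0 to 8.54. A call has 1 to 12 rows; each row is the pose to reach, as a shift and turn from the pose commanded when the call began, along the tool's axes at that moment; what a row does not reach only later rows make up. A row lasts 1/12 s, in which the tool goes at most 41.7 mm and 7.16 degrees, less where a joint would pass 70% of its speed; a pose out of reach is approached as far as the arm can. A call with a gripper value outside its range is refused whole. The fingers move at their own pace and stop on an object; "squeeze" is the grip in N (left out, the last holds). Time passes only in rows, so rows that repeat a pose let the fingers close. It gives the time, the measured TCP pose, the force and the opening at its end, in the units of the state.
- bot.get_obs(): the state, without advancing time (a new reading comes with each control period).
- bot.camera(name): name is "scene" or "side" or "wrist"; returns (picture, depth): 420x560x3 uint8, blue, green, red; 420x560 float32, m along the optical axis (not along the pixel's ray), 0 where there is no reading.
- bot.camera_model(name): a dict with "fx", "fy", "cx", "cy" (pixels), "origin" and "attitude" of the camera in the world; the wrist camera has in their place "mount" (4x4, takes a point from camera to tool coordinates, whose origin is the TCP and whose axes are the tool frame's). Camera axes: x right, y down, z forward; pixel columns grow to the right and rows downward; lengths in m; the calibration is good to about 2 mm. A picture is of the moment at which its call begins: read the wrist's pose just before it. camera_model takes no time and is no camera call.
- bot.job_done(): hands the job in, once; it reports no verdict.
The state is a dict: "time": time; "q": joint angles; "qd": joint speeds; "joint_efforts": joint torques, N m; "ee_pos": TCP position; "tcp_rot": TCP orientation; "wrist_force": force on the tool from outside, world axes, zero at the start; "torque": the same for the moment, N m; "opening": finger opening in m.
Only numpy, scipy, OpenCV 4.12 (cv2) and the standard library are available. Lean on these libraries where they do the work, as an engineer would, in place of code of your own. Each camera call takes 0.05 s, during which the arm holds its last target.

## Working session

There is one attempt and no reset: what is moved stays moved. The work goes in short steps, Python scripts to look and compute and a tool call to move; the robot and the scene stay as the last step left them, time stands still between calls to the robot, and variables do not carry over. Pictures are saved under pics/ and viewed, and the job is handed in when it is done.

Besides the shell and the picture viewer there is one more tool, called after ">>>" by a JSON object that holds its "name" and its "arguments", one argument or row to a line. play_rows: Moves the arm, as the interface text tells. Its arguments: {"type":"object","properties":{"rows":{"type":"array"},"squeeze":{"type":"number"}},"required":["rows"]}

```bash
ls; mkdir -p pics
python3 - <<'E'
from workcell import bot
import cv2
o=bot.get_obs();print({k:o[k] for k in('time','q','ee_pos','tcp_rot','wrist_force','opening')},bot.pinch_z)
for n in('scene','side'):
    p,d=bot.camera(n);cv2.imwrite(f'pics/{n}0.png',p);print(n,bot.camera_model(n))
print(bot.camera_model('wrist'))
E
```

```text
pics
{'time': 0.0, 'q': array([ 6.53748600e+01,  5.01100963e+00,  1.00335176e+01,  9.50976894e+01,
       -8.01487804e-04,  8.99994163e+01]), 'ee_pos': array([0.22908529, 0.4997766 , 0.23057553]), 'tcp_rot': array([-179.38979382,   89.92481422, -114.01434957]), 'wrist_force': array([ 0.39821062, -0.05296899,  0.02525017]), 'opening': 0.0857118039156307} 0.0187
scene {'fx': 386.9648588792964, 'fy': 386.9648588792964, 'cx': 279.3469574990038, 'cy': 209.30412949071982, 'origin': array([ 1.14272444, -0.16307442,  0.4198145 ]), 'attitude': array([-1.20185583e+02, -4.48423077e-02,  7.54345507e+01])}
side {'fx': 399.2722684277366, 'fy': 399.2722684277366, 'cx': 275.4601430378555, 'cy': 209.68384542125617, 'origin': array([0.45935481, 0.61820003, 0.67135693]), 'attitude': array([-1.36728741e+02,  1.50373167e-01, -1.71985304e+02])}
{'fx': 372.4930570233039, 'fy': 372.4930570233039, 'cx': 277.1443021964633, 'cy': 208.5836074532439, 'mount': array([[-8.98083201e-05, -2.84094484e-01,  9.58796285e-01,
        -1.43326379e-01],
       [ 5.00292310e-04, -9.58796182e-01, -2.84094407e-01,
         7.21601578e-02],
       [ 9.99999871e-01,  4.54164367e-04,  2.28238160e-04,
        -2.79304281e-05],
       [ 0.00000000e+00,  0.00000000e+00,  0.00000000e+00,
         1.00000000e+00]])}
```

View pics/scene0.png

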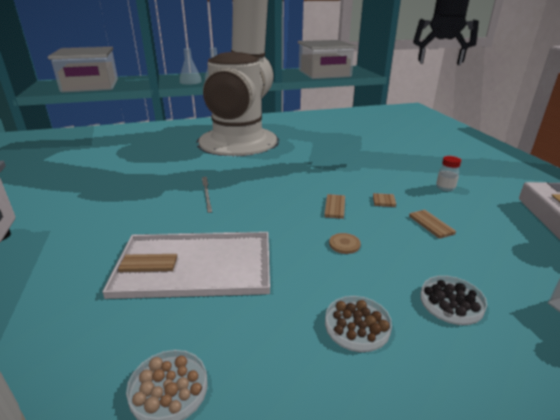

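View pics/side0.png

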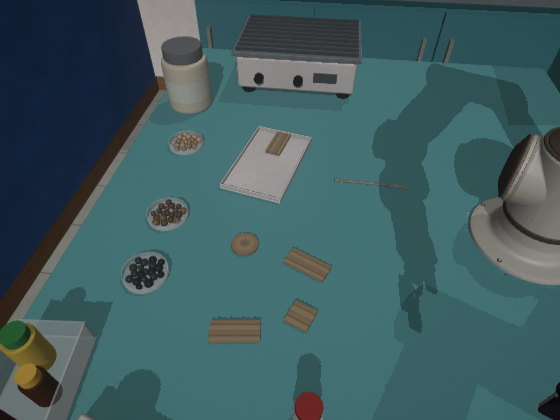

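The side view shows the wanted tablets at (307,263) and (235,331), the offcut at (301,315), the disc at (245,243) and the tray around (266,163) with the first tablet at (278,143). The scene view agrees: the tablets are at (335,206) and (432,223), and the tray is at (192,263).

```bash
cat > h.py <<'E'
import numpy as np,cv2
from scipy.spatial.transform import Rotation as Ro
from workcell import bot
def R_of(e): return Ro.from_euler('xyz',e,degrees=True).as_matrix()
def cam(n,obs=None):
    m=bot.camera_model(n)
    if n=='wrist':
        T=np.eye(4);T[:3,:3]=R_of(obs['tcp_rot']);T[:3,3]=obs['ee_pos'];T=T@m['mount'];return m,T[:3,:3],T[:3,3]
    return m,R_of(m['attitude']),np.array(m['origin'])
def cast(c,px,z):
    m,R,o=c;px=np.atleast_2d(np.array(px,float))
    d=np.c_[(px[:,0]-m['cx'])/m['fx'],(px[:,1]-m['cy'])/m['fy'],np.ones(len(px))]@R.T
    return o+d*((z-o[2])/d[:,2])[:,None]
def cloud(c,depth,mask):
    m,R,o=c;v,u=np.nonzero(mask&(depth>0));z=depth[v,u]
    return o+(np.c_[(u-m['cx'])/m['fx'],(v-m['cy'])/m['fy'],np.ones(len(u))]*z[:,None])@R.T
def tan(p):
    h=cv2.cvtColor(p,cv2.COLOR_BGR2HSV)
    return cv2.morphologyEx(((h[...,0]<25)&(h[...,1]>50)&(h[...,2]>40)).astype(np.uint8),cv2.MORPH_CLOSE,np.ones((3,3)))
def rect(P):
    r=cv2.minAreaRect((P[:,:2]*1000).astype(np.float32));b=cv2.boxPoints(r)
    e=[b[1]-b[0],b[2]-b[1]];l=max(e,key=np.linalg.norm)
    return np.round(r[0],1),np.round(sorted(r[1]),1),round(np.degrees(np.arctan2(l[1],l[0]))%180,1)
E
python3 - <<'E'
from h import *
for n in('side','scene'):
    p,d=bot.camera(n);c=cam(n);m=tan(p)
    cs,_=cv2.findContours(m,0,cv2.CHAIN_APPROX_NONE)
    for k in cs:
        if 80<cv2.contourArea(k)<2500:
            x=k[:,0].mean(0);f=np.zeros(m.shape,np.uint8);cv2.drawContours(f,[k],-1,1,-1)
            q=cloud(c,d,cv2.erode(f,np.ones((3,3)))>0)
            P=cast(c,k[:,0],.008)
            if abs(P[:,:2]).max()<1: print(n,np.round(x),rect(P),'z',np.round(np.median(q[:,2])*1000,1) if len(q) else None)
    h=cv2.cvtColor(p,cv2.COLOR_BGR2HSV)
    w=((h[...,1]<45)&(h[...,2]>90)).astype(np.uint8)
    cs,_=cv2.findContours(w,0,cv2.CHAIN_APPROX_NONE)
    for k in cs:
        if cv2.contourArea(k)>2500:
            k=cv2.convexHull(k);P=cast(c,k[:,0],.014);print(n,'white',k[:,0].mean(0),rect(P))
            if n=='scene' or 1: print(np.round(cv2.boxPoints(cv2.minAreaRect((P[:,:2]*1000).astype(np.float32)))))
E
```

```text
side [309. 407.] (array([438.6, 408.2]), array([39.6, 42.8]), np.float32(8.0)) z 75.3
side [ 31. 366.] (array([899.7, 406.4]), array([ 68.7, 165.1]), np.float32(141.8)) z 73.4
side [234. 331.] (array([579.4, 302.1]), array([41.9, 88.3]), np.float32(8.5)) z 8.1
side [301. 316.] (array([466.1, 256.4]), array([45.9, 48.1]), np.float32(68.6)) z 8.4
side [307. 264.] (array([464.3, 140.5]), array([42.8, 90.2]), np.float32(156.0)) z 8.4
side [244. 244.] (array([599.4, 106.8]), array([53.2, 59.4]), np.float32(99.8)) z 8.5
side [532. 232.] (array([ -6.1, -17. ]), array([ 36. , 120.7]), np.float32(137.4)) z 77.7
side [167. 213.] (array([789.4,  47.3]), array([70.6, 72.4]), np.float32(66.6)) z 13.7
side [278. 143.] (array([ 576.9, -247.4]), array([41.9, 97.3]), np.float32(77.2)) z 12.2
side [186. 141.] (array([ 826. , -219.1]), array([71.5, 76.1]), np.float32(77.2)) z 13.4
side [554. 143.] (array([-158.5, -353. ]), array([ 34.6, 156.8]), np.float32(72.1)) z 243.7
side white [501.04761905 243.66666667] (array([42.7, 28.8]), array([159.8, 228.8]), np.float32(124.7))
[[ -88.   78.]
 [  42. -111.]

[... 1737 characters left out ...]
ene white [352.90625 325.6875 ] (array([796. ,  39.4]), array([ 89.2, 100.1]), np.float32(153.6))
[[731.  22.]
 [821. -23.]
 [861.  57.]
 [771. 102.]]
scene white [178.33333333 268.44444444] (array([ 598.9, -172.7]), array([172.4, 257. ]), np.float32(77.8))
[[ 487. -280.]
 [ 656. -317.]
 [ 710.  -65.]
 [ 542.  -29.]]
scene white [443.          69.83333333] (array([-6059.6,  4706.8]), array([ 4014.4, 14527.9]), np.float32(133.4))
[[-12511.   8602.]
 [ -2523.  -1948.]
 [   392.    812.]
 [ -9596.  11362.]]
scene white [331.84615385  40.76923077] (array([-6150.2,  2403.9]), array([ 1570.7, 11338.5]), np.float32(155.1))
[[-11623.   4079.]
 [ -1339.   -696.]
 [  -677.    729.]
 [-10962.   5503.]]
```

```bash
cat >> h.py <<'E'
def plan(target,long_yaw):
    """shift (cm, tool axes) and turn (deg, about tool x) so that jaws (tool z) are square to long_yaw"""
    o=bot.get_obs();R=R_of(o['tcp_rot']);s=R.T@(np.array(target)-o['ee_pos'])*100
    z=R[:,2];jy=np.degrees(np.arctan2(z[1],z[0]))
    dy=(long_yaw+90-jy+90)%180-90      # world ccw turn
    t=-dy*np.sign(-R[2,0])
    print('t',round(o['time'],2),'q6',np.round(o['q'][5],1),'q1',np.round(o['q'][0],1),'ee',np.round(o['ee_pos']*1000,1),'tilt',np.round(R[:,0],3),'jaw yaw',round(jy,1),'open',np.round(o['opening']*1000,1),'F',np.round(o['wrist_force'],1))
    print('shift cm',np.round(s,2),'turn',round(t,1),'or',round(t-np.sign(t)*180,1))
E
python3 - <<'E'
from h import *
print(np.round(R_of(bot.get_obs()['tcp_rot']),2))
plan([.582,.299,.13],8)
E
```

```text
[[-0.   -0.91  0.42]
 [-0.    0.42  0.91]
 [-1.   -0.   -0.  ]]
t 0.2 q6 90.0 q1 65.4 ee [229.1 499.8 230.8] tilt [-0.    -0.001 -1.   ] jaw yaw 65.4 open 85.3 F [ 0.4  0.3 -0. ]
shift cm [ 10.09 -40.45  -3.55] turn -32.6 or 147.4
```

>>> {"name": "play_rows", "arguments": {
  "rows": [
    [[5,-20,-2],-20,6],
    [[10,-40.5,-3.5],-32.6,6],
    [[10,-40.5,-3.5],-32.6,6],
    [[10,-40.5,-3.5],-32.6,6],
    [[10,-40.5,-3.5],-32.6,6],
    [[10,-40.5,-3.5],-32.6,6],
    [[10,-40.5,-3.5],-32.6,6],
    [[10,-40.5,-3.5],-32.6,6],
    [[10,-40.5,-3.5],-32.6,6],
    [[10,-40.5,-3.5],-32.6,6],
    [[10,-40.5,-3.5],-32.6,6],
    [[10,-40.5,-3.5],-32.6,6]
  ],
  "squeeze": 40
}}

```text
time: 1.2
ee_pos: [0.5848, 0.2967, 0.1288]
tcp_rot: [118.2, 89.8, -144.1]
wrist_force: [-0.2, 0.1, -0.5]
opening: 0.0597
```

```bash
cat >> h.py <<'E'
def wristlook(name,z,amin=300):
    o=bot.get_obs();p,d=bot.camera('wrist');cv2.imwrite(f'pics/{name}.png',p);c=cam('wrist',o);m=tan(p)
    cs,_=cv2.findContours(m,0,cv2.CHAIN_APPROX_NONE)
    for k in cs:
        if cv2.contourArea(k)>amin:
            f=np.zeros(m.shape,np.uint8);cv2.drawContours(f,[k],-1,1,-1);q=cloud(c,d,cv2.erode(f,np.ones((5,5)))>0)
            print(np.round(k[:,0].mean(0)),rect(cast(c,k[:,0],z)),'z',np.round(np.median(q[:,2])*1000,1) if len(q) else None)
    return p,d,c
E
python3 - <<'E'
from h import *
wristlook('w1',.008)
plan([.582,.299,.13],8)
E
```

```text
[ 22. 186.] (array([600.4, 115.4]), array([40. , 57.7]), np.float32(175.9)) z 8.8
[283. 191.] (array([579.1, 300.4]), array([39.4, 89.5]), np.float32(8.0)) z 8.6
[551.  12.] (array([438.5, 452.5]), array([12.4, 19.8]), np.float32(19.8)) z 67.1
[239.  24.] (array([466.3, 254.7]), array([46. , 46.2]), np.float32(68.3)) z 8.7
[46. 25.] (array([483.4, 131.1]), array([44.1, 49. ]), np.float32(156.1)) z 8.6
t 1.25 q6 19.2 q1 27.1 ee [583.3 298.1 129.9] tilt [-0.002 -0.001 -1.   ] jaw yaw 97.8 open 60.5 F [-0.3 -0.6  0.3]
shift cm [-0.01  0.12  0.1 ] turn -0.2 or 179.8
```

View pics/w1.png

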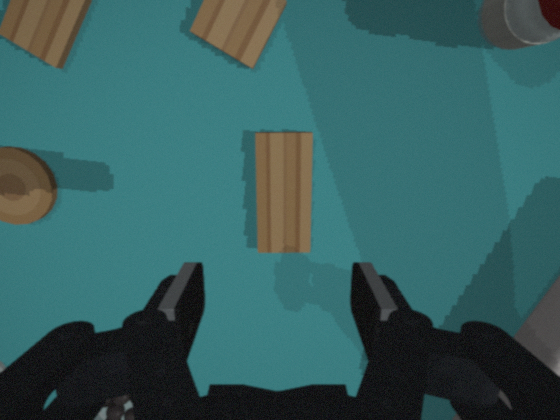

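The wrist view puts tablet B at (283,191). It sits between the fingers and measures 39.4 x 89.5 mm. The fingertips show at (192,265) and (362,265), so I'll measure their height before descending.

Run:
```python
from h import *
o=bot.get_obs();p,d=bot.camera('wrist');m=bot.camera_model('wrist');M=m['mount']
for u0,u1 in((150,210),(345,400)):
    v,u=np.mgrid[255:320,u0:u1];v=v.ravel();u=u.ravel();z=d[v,u];k=(z>.05)&(z<.2);v,u,z=v[k],u[k],z[k]
    P=np.c_[(u-m['cx'])/m['fx']*z,(v-m['cy'])/m['fy']*z,z]@M[:3,:3].T+M[:3,3]
    print(k.sum(),np.round(np.percentile(P,[0,2,50,98,100],axis=0)*1000,1))
plan([.579,.3003,.02],8)
```

```text
2550 [[-52.4 -11.1 -43.8]
 [-49.7  -7.6 -42.8]
 [-27.8   9.1 -32. ]
 [ -8.4  12.2 -29.7]
 [ -5.2  14.2 -29.5]]
2401 [[-51.2 -11.2  29.5]
 [-48.5  -7.6  29.8]
 [-26.9   9.1  31.6]
 [ -8.2  11.9  42.4]
 [ -5.5  12.5  43.6]]
t 1.3 q6 19.3 q1 27.2 ee [582.6 299.1 130.8] tilt [-0.001 -0.    -1.   ] jaw yaw 97.9 open 60.0 F [-0.1 -0.1 -0.6]
shift cm [11.08  0.32  0.16] turn -0.1 or 179.9
```

>>> {"name": "play_rows", "arguments": {
  "rows": [
    [[3,0.3,0.15],0,6],
    [[6,0.3,0.15],0,6],
    [[9,0.3,0.15],0,6],
    [[11,0.3,0.15],0,5.5],
    [[12,0.3,0.15],0,5.3],
    [[12.5,0.3,0.15],0,5],
    [[12.8,0.3,0.15],0,5],
    [[13,0.3,0.15],0,5],
    [[13,0.3,0.15],0,5],
    [[13,0.3,0.15],0,5]
  ]
}}

```text
time: 2.13
ee_pos: [0.5802, 0.3009, 0.0026]
tcp_rot: [-69.0, 89.9, 28.9]
wrist_force: [0.1, -1.0, 0.1]
opening: 0.0499
```

Run:
```python
from h import *
p,d,c=wristlook('w2',.008)
plan([.579,.3003,-.002],8)
```

```text
[277. 269.] (array([579.2, 300.4]), array([39.8, 90.9]), np.float32(8.0)) z 8.7
[191.  14.] (array([489.7, 257.8]), array([15.6, 36.7]), np.float32(98.0)) z 8.7
t 2.18 q6 19.4 q1 27.4 ee [580.1 300.8   2.5] tilt [ 0.001  0.001 -1.   ] jaw yaw 98.0 open 50.3 F [-0.6  0.3  0.4]
shift cm [ 0.45  0.12 -0.03] turn -0.0 or 180.0
```

View pics/w2.png

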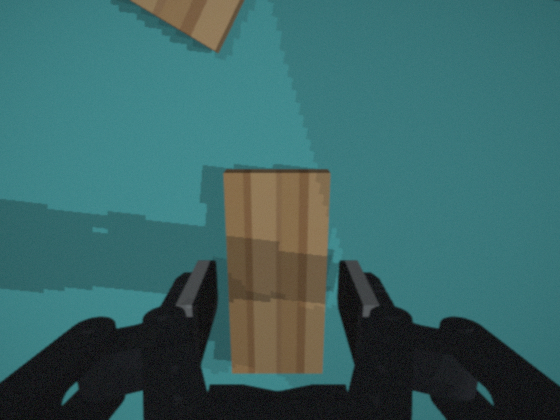

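The fingers straddle tablet B evenly, with its centre at (277,269). I'll go down a little, close and lift.

>>> {"name": "play_rows", "arguments": {
  "rows": [
    [[0.2,0.1,0],0,5],
    [[0.4,0.1,0],0,4.6],
    [[0.4,0.1,0],0,3],
    [[0.4,0.1,0],0,3],
    [[0.4,0.1,0],0,3],
    [[0.4,0.1,0],0,3],
    [[0.4,0.1,0],0,3],
    [[0.4,0.1,0],0,3]
  ],
  "squeeze": 40
}}

```text
time: 2.85
ee_pos: [0.5794, 0.3006, -0.0012]
tcp_rot: [-72.8, 89.9, 25.2]
wrist_force: [-0.3, -0.7, 8.4]
opening: 0.0388
```

>>> {"name": "play_rows", "arguments": {
  "rows": [
    [[-1,0,0],0,3],
    [[-3,0,0],0,3],
    [[-6,0,0],0,3],
    [[-9,0,0],0,3],
    [[-10,0,0],0,3],
    [[-10,0,0],0,3]
  ]
}}

```text
time: 3.35
ee_pos: [0.58, 0.301, 0.1011]
tcp_rot: [-70.2, 89.7, 27.8]
wrist_force: [-0.2, 0.3, -0.9]
opening: 0.0386
```

Run:
```python
from h import *
p,d,c=wristlook('w3',.112)
plan([.585,-.19,.11],77.7)
```

```text
[277. 275.] (array([579. , 300.9]), array([39.9, 90.2]), np.float32(7.6)) z 110.9
[  9. 202.] (array([559.2, 199.6]), array([ 9. , 28.1]), np.float32(175.9)) z 8.5
[226.  24.] (array([485.4, 270.2]), array([23.9, 26. ]), np.float32(68.2)) z 8.7
[23. 27.] (array([497.2, 205.5]), array([15. , 25.3]), np.float32(155.8)) z 8.5
t 3.4 q6 19.5 q1 27.4 ee [579.2 300.6  98.4] tilt [ 0.002  0.001 -1.   ] jaw yaw 98.0 open 38.9 F [-0.3 -0.1 -1.3]
shift cm [ -1.21   6.23 -48.67] turn -69.7 or 110.3
```

View pics/w3.png

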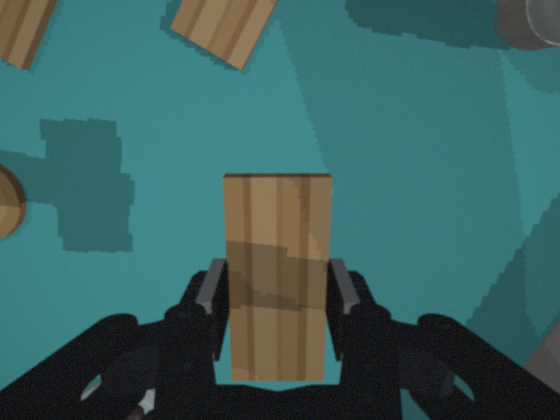

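Tablet B is held level and centred on the pads. I'll carry it over the tray with the camera facing the first tablet.

>>> {"name": "play_rows", "arguments": {
  "rows": [
    [[-1.2,0.5,-4],-6,3],
    [[-1.2,1,-8],-12,3],
    [[-1.2,1.5,-12],-18,3],
    [[-1.2,2,-16],-24,3],
    [[-1.2,2.6,-20],-30,3],
    [[-1.2,3.2,-24],-36,3],
    [[-1.2,3.8,-28],-42,3],
    [[-1.2,4.4,-32],-48,3],
    [[-1.2,5,-36],-54,3],
    [[-1.2,5.5,-40],-60,3],
    [[-1.2,6,-44.5],-65,3],
    [[-1.2,6.2,-48.7],-69.7,3]
  ]
}}

```text
time: 4.4
ee_pos: [0.5829, -0.1883, 0.107]
tcp_rot: [-6.8, 89.8, 161.1]
wrist_force: [0.9, 0.9, -0.3]
opening: 0.0383
```

>>> {"name": "play_rows", "arguments": {
  "rows": [
    [[0,0,0],0,3],
    [[0,0,0],0,3],
    [[0,0,0],0,3]
  ]
}}

```text
time: 4.65
ee_pos: [0.5836, -0.1864, 0.1073]
tcp_rot: [-10.6, 89.8, 157.0]
wrist_force: [0.2, 0.6, -0.8]
opening: 0.0385
```

Run:
```python
from h import *
p,d,c=wristlook('w4',.012)
print('held at .12:');
plan([.585,-.19,.11],77.7)
h=cv2.cvtColor(p,cv2.COLOR_BGR2HSV);print(h[60:200:20,280])
```

```text
[274. 213.] (array([ 586.7, -170.8]), array([ 73.3, 244.1]), np.float32(77.4)) z 116.9
held at .12:
t 4.7 q6 -95.3 q1 -17.7 ee [ 583.8 -185.7  107.8] tilt [-0.002  0.001 -1.   ] jaw yaw 167.7 open 38.9 F [-0.1 -0.3 -1.1]
shift cm [-0.22  0.39 -0.21] turn -0.0 or 180.0
[[ 18 108 113]
 [ 16 102 118]
 [ 16 117 111]
 [ 16 111 115]
 [ 16 108 113]
 [ 16 117 111]
 [ 16 106 106]]
```

View pics/w4.png

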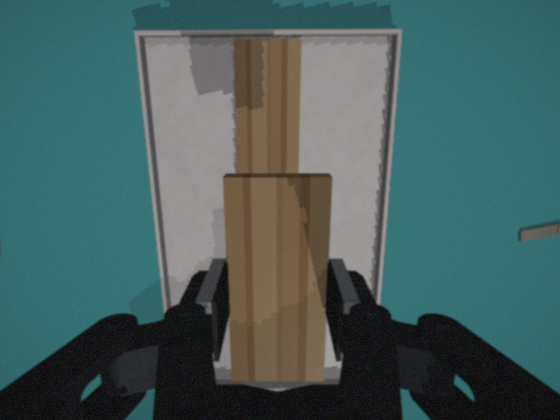

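The first tablet shows at columns 235–300, rows 38–172. The tray's end rim is at row 33 and its side rims are at columns 140–165 and 385–400. I'll measure the centre line and the tablet's rim end.

Run:
```python
from h import *
o=bot.get_obs();p,d=bot.camera('wrist');c=cam('wrist',o);m=tan(p)
L,Rr=[],[]
for v in range(50,165,5):
    u=np.nonzero(m[v,200:340])[0]+200;L.append([u.min()-.5,v]);Rr.append([u.max()+.5,v])
for n,e in(('L',L),('R',Rr)):
    P=cast(c,e,.012)[:,:2]*1000
    vx,vy,x0,y0=cv2.fitLine(P.astype(np.float32),cv2.DIST_HUBER,0,.01,.01).ravel();print(n,np.degrees(np.arctan2(vy,vx))%180,x0,y0)
PL=cast(c,L,.012);PR=cast(c,Rr,.012);C=(PL+PR)/2*1000
print('width',np.linalg.norm(PL-PR,axis=1).round(4)[::6]*1000)
v,u=np.nonzero(m[:, 245:292]);top=[np.nonzero(m[:170,x])[0].min() for x in range(245,292,5)];print('top',top)
E_=cast(c,[[267.5,np.median(top)-.5]],.012)[0]*1000;print('rim end top',E_,'at z=12')
vx,vy,x0,y0=cv2.fitLine(C[:,:2].astype(np.float32),cv2.DIST_HUBER,0,.01,.01).ravel()
a=np.array([vx,vy]);a*=np.sign(a[1]);print('axis',np.degrees(np.arctan2(a[1],a[0])))
x0=np.array([x0,y0]);e=x0+a*((E_[:2]-x0)@a);f=e+45*a
print('first centre',f,'second',f+60*a,'third',f+120*a)
# tray rims
g=cv2.cvtColor(p,cv2.COLOR_BGR2HSV)
w=((g[...,1]<60)).astype(np.uint8)
for v in (60,100,140,200):
    us=np.nonzero(w[v,100:450])[0]+100;print(v,us.min(),us.max(),cast(c,[[us.min(),v],[us.max(),v]],.014)[:,:2].round(4).tolist())
q=cloud(c,d,(m>0)&(np.arange(420)[:,None]<165)&(np.arange(420)[:,None]>45));print('first z',np.median(q[:,2]))
plan(np.r_[(f+60*a)/1000,.05],np.degrees(np.arctan2(a[1],a[0])))
```

```text
L 77.202415 593.61255 -261.4747
R 77.407425 554.2747 -255.21777
width [39.8 40.1 39.7 40. ]
top [np.int64(37), np.int64(37), np.int64(37), np.int64(37), np.int64(38), np.int64(37), np.int64(37), np.int64(37), np.int64(37), np.int64(37)]
rim end top [ 566.37815508 -291.55368733   12.        ] at z=12
axis 77.28663
first centre [ 576.32564423 -247.66690492] second [ 589.53006814 -189.13790941] third [ 602.73449204 -130.60891389]
60 137 399 [[0.6448, -0.2953], [0.4929, -0.2621]]
100 142 396 [[0.6491, -0.2729], [0.4975, -0.2398]]
140 146 393 [[0.6542, -0.2493], [0.5023, -0.2161]]
200 152 388 [[0.6626, -0.2111], [0.5105, -0.1778]]
first z 0.012711301346499893
t 4.75 q6 -95.3 q1 -17.6 ee [ 584.  -185.4  108.3] tilt [-0.002  0.001 -1.   ] jaw yaw 167.7 open 38.7 F [ 0.2  0.6 -1.1]
shift cm [ 5.82  0.25 -0.63] turn 0.4 or -179.6
```

>>> {"name": "play_rows", "arguments": {
  "rows": [
    [[2,0.1,-0.3],0.4,3],
    [[4,0.25,-0.6],0.4,3],
    [[6,0.25,-0.6],0.4,3],
    [[7.5,0.25,-0.6],0.4,3],
    [[8,0.25,-0.6],0.4,3],
    [[8,0.25,-0.6],0.4,3],
    [[8,0.25,-0.6],0.4,3]
  ]
}}

```text
time: 5.33
ee_pos: [0.59, -0.1896, 0.0299]
tcp_rot: [175.9, 90.0, -16.8]
wrist_force: [0.2, -0.2, -0.5]
opening: 0.0385
```

Run:
```python
from h import *
p,d,c=wristlook('w5',.012)
plan([.5895,-.1891,.011],77.3)
```

```text
[278. 194.] (array([ 586.3, -207. ]), array([ 49.5, 173.6]), np.float32(77.3)) z 39.1
t 5.38 q6 -95.1 q1 -17.8 ee [ 590.4 -189.9   30.5] tilt [ 0.001 -0.    -1.   ] jaw yaw 167.3 open 38.7 F [ 0.5 -0.1  0.1]
shift cm [ 1.95 -0.06  0.1 ] turn 0.0 or -180.0
```

View pics/w5.png

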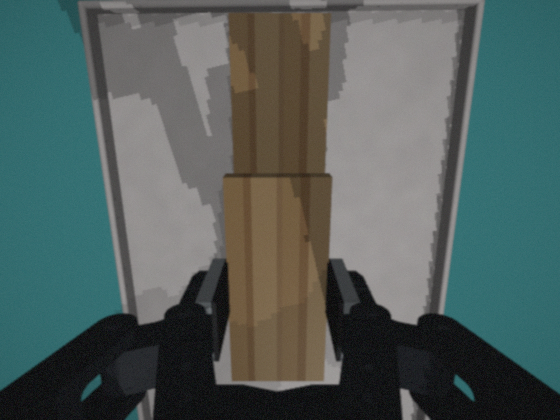

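B lines up with the first tablet: the columns are 231–327 for the first and 224–331 for the nearer held one. I'll lower it onto the first.

>>> {"name": "play_rows", "arguments": {
  "rows": [
    [[1,-0.05,0.05],0,3],
    [[1.6,-0.05,0.05],0,3],
    [[1.8,-0.05,0.05],0,3],
    [[1.9,-0.05,0.05],0,3],
    [[1.9,-0.05,0.05],0,3],
    [[1.9,-0.05,0.05],0,3]
  ],
  "squeeze": 20
}}

```text
time: 5.88
ee_pos: [0.5892, -0.1896, 0.0107]
tcp_rot: [-64.5, 90.0, 102.8]
wrist_force: [-2.8, 2.0, 4.4]
opening: 0.0389
```

>>> {"name": "play_rows", "arguments": {
  "rows": [
    [[0.05,0,0],0,3],
    [[0.1,0,0],0,3],
    [[0.15,0,0],0,3],
    [[0.2,0,0],0,3],
    [[0.2,0,0],0,3]
  ]
}}

```text
time: 6.3
ee_pos: [0.5894, -0.1895, 0.0103]
tcp_rot: [-165.9, 90.0, 1.4]
wrist_force: [-7.7, 5.3, 17.5]
opening: 0.0385
```

Run:
```python
from h import *
p,d,c=wristlook('w6',.012)
p,d=bot.camera('side');cv2.imwrite('pics/s6.png',cv2.resize(p[90:240,190:390],None,fx=3,fy=3))
plan([.5895,-.1891,.009],77.3)
```

```text
[277. 184.] (array([ 583.5, -215.5]), array([ 43.1, 155.6]), np.float32(77.3)) z 18.5
t 6.4 q6 -95.1 q1 -17.8 ee [ 589.3 -189.5   10.3] tilt [ 0.001  0.    -1.   ] jaw yaw 167.3 open 38.6 F [-7.3  4.9 15.9]
shift cm [ 0.13 -0.05 -0.01] turn -0.0 or 180.0
```

View pics/w6.png

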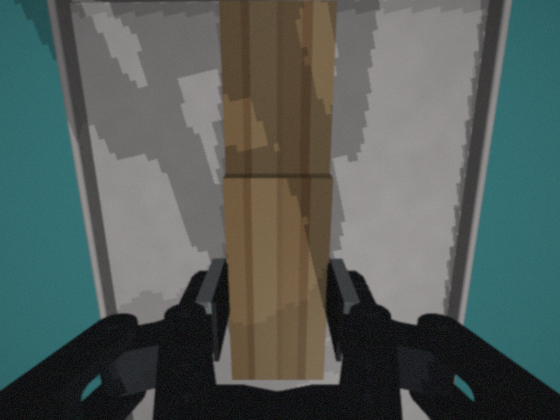

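Force is 16 N and the tablet isn't pivoting in the pads. I'll ease off to just above contact and release, so its far end tips down onto the floor.

>>> {"name": "play_rows", "arguments": {
  "rows": [
    [[-0.1,0,0],0,3],
    [[-0.2,0,0],0,3],
    [[-0.2,0,0],0,3],
    [[-0.2,0,0],0,4.1],
    [[-0.2,0,0],0,4.3],
    [[-0.2,0,0],0,4.6],
    [[-0.2,0,0],0,4.8],
    [[-0.2,0,0],0,5],
    [[-0.2,0,0],0,5]
  ]
}}

```text
time: 7.15
ee_pos: [0.5893, -0.1897, 0.0101]
tcp_rot: [4.6, 90.0, 171.8]
wrist_force: [1.7, 0.1, 0.1]
opening: 0.0498
```

Run:
```python
from h import *
p,d,c=wristlook('w7',.012)
plan([.5895,-.1891,.011],77.3)
m=bot.camera_model('wrist');mask=np.zeros(d.shape,bool);mask[190:370,240:315]=1
q=cloud(c,d,mask)*1000;a=np.array([np.cos(np.radians(77.3)),np.sin(np.radians(77.3))]);s=(q[:,:2]-[576.3,-247.7])@a
print('slope deg',np.degrees(np.arctan(np.polyfit(s,q[:,2],1)[0])),'s',s.min(),s.max())
```

```text
[277. 179.] (array([ 583.4, -218.3]), array([ 43.7, 150.5]), np.float32(77.3)) z 13.7
t 7.2 q6 -95.1 q1 -17.8 ee [ 589.3 -189.7   10.2] tilt [-0. -0. -1.] jaw yaw 167.3 open 50.3 F [-0.5 -1.   0.5]
shift cm [-0.08 -0.06 -0.  ] turn -0.0 or 180.0
slope deg -7.768796153660833 s 17.919559231135967 105.42500041701206
```

View pics/w7.png

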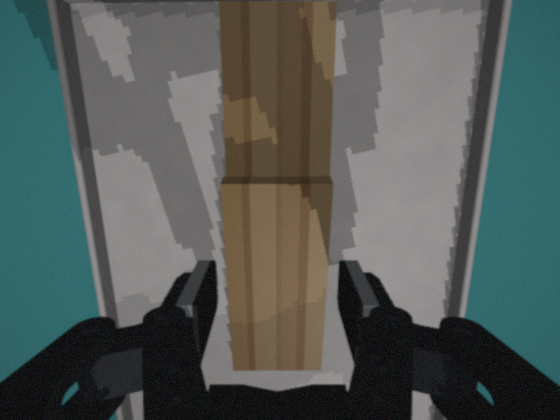

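The shingle lies at 7.8°, and the columns still match between the two tablets. I'll lift clear and check from above.

>>> {"name": "play_rows", "arguments": {
  "rows": [
    [[-0.5,0,0],0,5.2],
    [[-2,0,0],0,5.5],
    [[-5,0,0],0,6],
    [[-9,0,0],0,6],
    [[-13,0,0],0,6],
    [[-15,0,0],0,6],
    [[-15,0,0],0,6],
    [[-15,0,0],0,6]
  ]
}}

```text
time: 7.87
ee_pos: [0.5901, -0.1899, 0.1622]
tcp_rot: [174.6, 89.8, -18.1]
wrist_force: [0.7, -0.2, -1.8]
opening: 0.0602
```

Run:
```python
from h import *
p,d,c=wristlook('w8',.012)
q=cloud(c,d,tan(p)>0)*1000;th=np.radians(77.3);a=np.array([np.cos(th),np.sin(th)]);n=np.array([-a[1],a[0]])
s=(q[:,:2]-[576.3,-247.7])@a;l=(q[:,:2]-[576.3,-247.7])@n
k=abs(l)<30;s,l,z=s[k],l[k],q[k,2]
for b in range(-50,112,6):
    i=(s>=b)&(s<b+6)
    if i.any():print(b+3,np.round([np.median(z[i]),l[i].min(),l[i].max()],1))
plan([.467,.137,.13],156.3)
```

```text
[ 14. 224.] (array([ 805.3, -206.9]), array([36.3, 79. ]), np.float32(65.3)) z 14.6
[279. 147.] (array([ 583.5, -218.2]), array([ 41.4, 150. ]), np.float32(77.4)) z 14.4
-47 [ 12.5 -20.3  16.9]
-41 [ 12.6 -20.4  20. ]
-35 [ 12.6 -20.5  19.9]
-29 [ 12.6 -19.3  19.4]
-23 [ 12.6 -20.6  19.6]
-17 [ 12.6 -19.5  19.7]
-11 [ 12.7 -19.6  19.8]
-5 [ 12.7 -20.3  19.9]
1 [ 12.8 -20.3  19.4]
7 [ 12.7 -19.2  19.5]
13 [ 12.9 -20.5  19.5]
19 [ 24.4 -21.5  18.9]
25 [ 23.5 -21.6  19.1]
31 [ 22.6 -21.7  19.2]
37 [ 21.9 -21.8  19.4]
43 [ 21.1 -21.1  19.5]
49 [ 20.2 -21.2  19. ]
55 [ 19.4 -21.4  19.2]
61 [ 18.7 -21.5  19.4]
67 [ 17.8 -19.9  19.5]
73 [ 16.9 -20.8  19.5]
79 [ 16.1 -20.9  19.1]
85 [ 15.3 -21.   19.2]
91 [ 14.6 -21.1  19.4]
97 [ 13.7 -19.8  19.5]
103 [ 13.  -20.5  19.6]
109 [  4.7 -20.5  10.7]
t 7.92 q6 -95.1 q1 -17.8 ee [ 589.5 -189.7  160.4] tilt [ 0.001 -0.    -1.   ] jaw yaw 167.3 open 60.3 F [ 1.  -0.6  0.3]
shift cm [  3.03 -29.17  19.14] turn -79.0 or 101.0
```

View pics/w8.png

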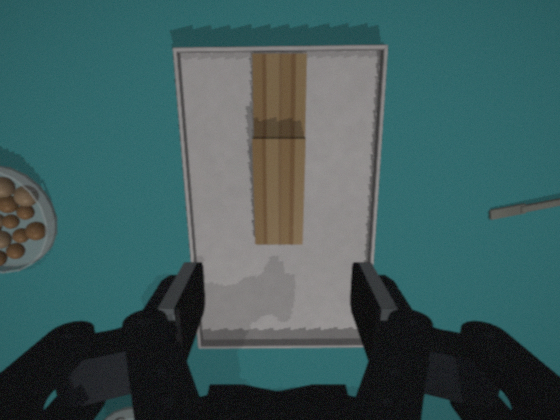

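The row so far is right: B spans about 15–105 mm along it from the first's centre, and it's sideways within 1 mm. Next is tablet A.

>>> {"name": "play_rows", "arguments": {
  "rows": [
    [[0.5,-3,2],-7,6],
    [[1,-6,4],-14,6],
    [[1.5,-9,6],-21,6],
    [[2,-12,8],-28,6],
    [[2.5,-15,10],-35,6],
    [[3,-18,12],-42,6],
    [[3,-21,14],-49,6],
    [[3,-24,16],-56,6],
    [[3,-26,17.5],-63,6],
    [[3,-28,18.5],-70,6],
    [[3,-29.2,19.1],-76,6],
    [[3,-29.2,19.1],-79,6]
  ]
}}

```text
time: 8.92
ee_pos: [0.4658, 0.1392, 0.1287]
tcp_rot: [-62.7, 89.9, -175.9]
wrist_force: [-0.4, -0.6, -0.1]
opening: 0.0602
```

>>> {"name": "play_rows", "arguments": {
  "rows": [
    [[0,0,0],0,6],
    [[0,0,0],0,6],
    [[0,0,0],0,6]
  ]
}}

```text
time: 9.17
ee_pos: [0.4671, 0.1367, 0.1295]
tcp_rot: [-45.6, 89.9, -159.5]
wrist_force: [0.5, 0.6, -0.3]
opening: 0.0603
```

Run:
```python
from h import *
p,d,c=wristlook('w9',.008)
plan([.467,.137,.003],156.3)
```

```text
[137. 258.] (array([466.7, 253.5]), array([47.5, 47.8]), np.float32(158.2)) z 8.8
[277. 201.] (array([464.5, 138.1]), array([39.5, 90. ]), np.float32(155.8)) z 8.8
[240.  16.] (array([585.6, 110.1]), array([25.8, 56.1]), np.float32(66.2)) z 8.9
t 9.22 q6 -139.8 q1 16.3 ee [467.2 136.7 129.7] tilt [-0.001 -0.    -1.   ] jaw yaw -113.9 open 60.0 F [-0.1  0.1 -0.1]
shift cm [12.67 -0.02 -0.03] turn -0.2 or 179.8
```

View pics/w9.png

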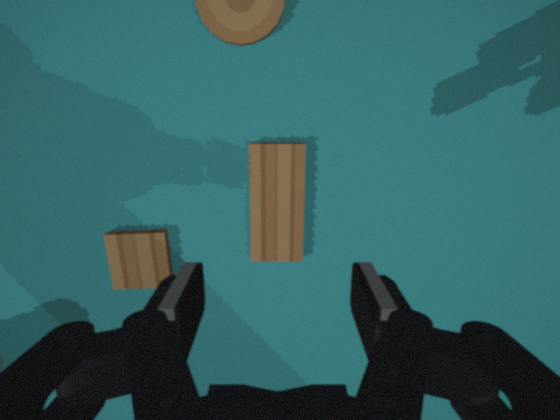

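Tablet A is at (277,201), measures 39.5 x 90 mm and is central between the fingers. The offcut at (137,258) is clear. I'll descend and grip.

>>> {"name": "play_rows", "arguments": {
  "rows": [
    [[3,-0.3,0],0.3,6],
    [[6,-0.3,0],0.3,6],
    [[9,-0.3,0],0.3,6],
    [[11,-0.3,0],0.3,5.5],
    [[12,-0.3,0],0.3,5.2],
    [[12.5,-0.3,0],0.3,5],
    [[12.8,-0.3,0],0.3,5],
    [[13,-0.3,0],0.3,5],
    [[13.1,-0.3,0],0.3,5],
    [[13.1,-0.3,0],0.3,5]
  ]
}}

```text
time: 10.05
ee_pos: [0.4652, 0.1385, 0.0002]
tcp_rot: [130.3, 89.9, 16.2]
wrist_force: [0.2, 0.0, 0.1]
opening: 0.0498
```

Run:
```python
from h import *
p,d,c=wristlook('w10',.008)
plan([.4645,.138,-.0012],155.8)
```

```text
[ 26. 344.] (array([485.8, 249. ]), array([18.4, 46.4]), np.float32(103.9)) z 8.6
[279. 275.] (array([464.5, 138.1]), array([39.9, 91.6]), np.float32(155.9)) z 8.8
t 10.1 q6 -139.4 q1 16.6 ee [4.652e+02 1.385e+02 1.000e-01] tilt [ 0.001  0.    -1.   ] jaw yaw -114.0 open 49.7 F [-0.2  1.  -0.2]
shift cm [ 0.13 -0.04  0.08] turn 0.2 or -179.8
```

View pics/w10.png

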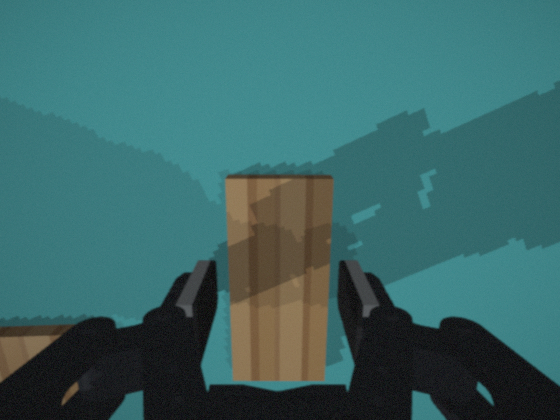

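A is straddled, with its centre at (279,275). I'll close and lift.

>>> {"name": "play_rows", "arguments": {
  "rows": [
    [[0.1,0,0.05],0.2,4.6],
    [[0.1,0,0.05],0.2,3],
    [[0.1,0,0.05],0.2,3],
    [[0.1,0,0.05],0.2,3],
    [[0.1,0,0.05],0.2,3],
    [[0.1,0,0.05],0.2,3],
    [[0.1,0,0.05],0.2,3]
  ],
  "squeeze": 40
}}

```text
time: 10.68
ee_pos: [0.4648, 0.1381, -0.0011]
tcp_rot: [129.5, 89.9, 15.3]
wrist_force: [-0.4, -0.4, 5.3]
opening: 0.0385
```

>>> {"name": "play_rows", "arguments": {
  "rows": [
    [[-1,0,0],0,3],
    [[-3,0,0],0,3],
    [[-6,0,0],0,3],
    [[-9,0,0],0,3],
    [[-11,0,0],0,3],
    [[-11,0,0],0,3],
    [[-11,0,0],0,3]
  ]
}}

```text
time: 11.27
ee_pos: [0.465, 0.1381, 0.1096]
tcp_rot: [130.5, 89.9, 16.3]
wrist_force: [0.3, -0.1, -1.1]
opening: 0.0387
```

Run:
```python
from h import *
p,d,c=wristlook('w11',.118)
plan([.6027,-.1306,.11],77.3)
```

```text
[131. 268.] (array([495.6, 188.2]), array([26.3, 26.5]), np.float32(158.3)) z 8.8
[277. 276.] (array([464.5, 138.4]), array([41.4, 91.3]), np.float32(155.9)) z 119.4
[237.  13.] (array([559.5, 109.9]), array([10.7, 29.2]), np.float32(65.8)) z 8.8
t 11.32 q6 -139.2 q1 16.5 ee [464.3 137.9 108.2] tilt [ 0. -0. -1.] jaw yaw -114.2 open 38.8 F [ 1.3  0.3 -1.4]
shift cm [-0.18 23.64 18.81] turn 78.5 or -101.5
```

A is held and centred. I'll carry it over the tray.

>>> {"name": "play_rows", "arguments": {
  "rows": [
    [[-0.2,2,2],7,3],
    [[-0.2,4,4],14,3],
    [[-0.2,6,6],21,3],
    [[-0.2,8.5,8],28,3],
    [[-0.2,11,10],35,3],
    [[-0.2,13.5,12],42,3],
    [[-0.2,16,14],49,3],
    [[-0.2,18.5,15.5],56,3],
    [[-0.2,20.5,17],63,3],
    [[-0.2,22.5,18],70,3],
    [[-0.2,23.6,18.8],76,3],
    [[-0.2,23.6,18.8],78.5,3]
  ]
}}

```text
time: 12.32
ee_pos: [0.6026, -0.1325, 0.1077]
tcp_rot: [9.8, 89.8, 176.6]
wrist_force: [0.0, 0.1, -0.4]
opening: 0.0388
```

>>> {"name": "play_rows", "arguments": {
  "rows": [
    [[0,0,0],0,3],
    [[0,0,0],0,3],
    [[0,0,0],0,3],
    [[0,0,0],0,3]
  ]
}}

```text
time: 12.65
ee_pos: [0.6021, -0.1298, 0.11]
tcp_rot: [-3.7, 90.0, 163.6]
wrist_force: [0.4, -0.1, -0.5]
opening: 0.0386
```

Run:
```python
from h import *
o=bot.get_obs();p,d,c=wristlook('w12',.02);m=tan(p)
# second tablet: top plane about z 24.5 at near end to 12 at far; edges per row with depth-derived height
th=np.radians(77.3);a=np.array([np.cos(th),np.sin(th)]);n=np.array([-a[1],a[0]]);f=np.array([576.3,-247.7])
q=cloud(c,d,m>0)*1000;s=(q[:,:2]-f)@a;l=(q[:,:2]-f)@n;z=q[:,2];k=(abs(l)<30)&(z<40)
for b in range(-50,112,8):
    i=k&(s>=b)&(s<b+8)
    if i.any():print(b+4,np.round([np.median(z[i]),np.percentile(l[i],1),np.percentile(l[i],99)],1))
j=k&(z>18);print('step s min',np.percentile(s[j],[0,1,3]))
plan([.6027,-.1306,.03],77.3)
```

```text
[277. 194.] (array([ 603.1, -125.9]), array([ 71.7, 258.2]), np.float32(77.3)) z 119.2
-6 [ 12.7 -19.3  19.5]
2 [ 12.7 -19.4  19.6]
10 [ 12.8 -19.6  19.3]
18 [ 24.2 -20.   19. ]
26 [ 23.4 -19.7  19.3]
34 [ 22.3 -20.   19. ]
42 [ 21.3 -19.7  19.3]
50 [ 20.1 -20.   19. ]
58 [ 19.  -19.7  19.3]
66 [ 17.9 -19.9  19. ]
74 [ 16.8 -21.2  19.4]
82 [ 15.7 -19.9  19.1]
90 [ 14.7 -20.5  19.3]
98 [ 14.2 -21.1  19.2]
step s min [16.0701186  16.44130598 17.32485836]
t 12.7 q6 -89.5 q1 -12.2 ee [ 602.2 -129.9  110.2] tilt [-0.  0. -1.] jaw yaw 167.4 open 38.7 F [-0.   0.4 -1.2]
shift cm [ 8.02  0.06 -0.06] turn 0.1 or -179.9
```

View pics/w12.png

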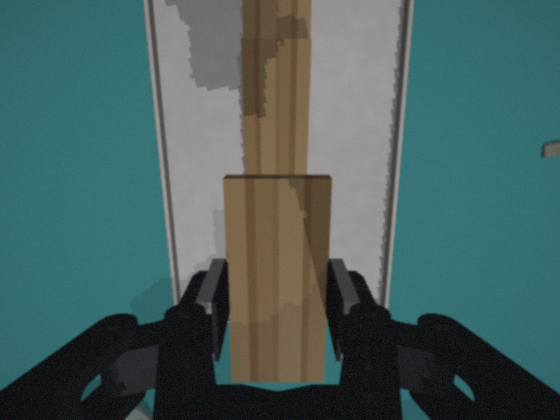

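B hasn't moved. Its step is at 16 mm along the row and it still slopes correctly. I'll lower A.

>>> {"name": "play_rows", "arguments": {
  "rows": [
    [[2,0.05,-0.05],0.1,3],
    [[4,0.05,-0.05],0.1,3],
    [[6,0.05,-0.05],0.1,3],
    [[7.5,0.05,-0.05],0.1,3],
    [[8,0.05,-0.05],0.1,3],
    [[8,0.05,-0.05],0.1,3],
    [[8,0.05,-0.05],0.1,3]
  ]
}}

```text
time: 13.28
ee_pos: [0.6031, -0.1308, 0.031]
tcp_rot: [-176.5, 90.0, -9.3]
wrist_force: [0.2, -0.1, -0.3]
opening: 0.0386
```

Run:
```python
from h import *
p,d,c=wristlook('w13',.02)
plan([.6027,-.1306,.015],77.3)
```

```text
[277. 188.] (array([ 598.4, -152.2]), array([ 47.4, 170.8]), np.float32(77.2)) z 39.8
t 13.33 q6 -89.4 q1 -12.2 ee [ 603.4 -130.9   31.6] tilt [ 0.001 -0.    -1.   ] jaw yaw 167.2 open 38.6 F [ 0.4  0.3 -0.3]
shift cm [ 1.66 -0.02  0.08] turn -0.1 or 179.9
```

View pics/w13.png

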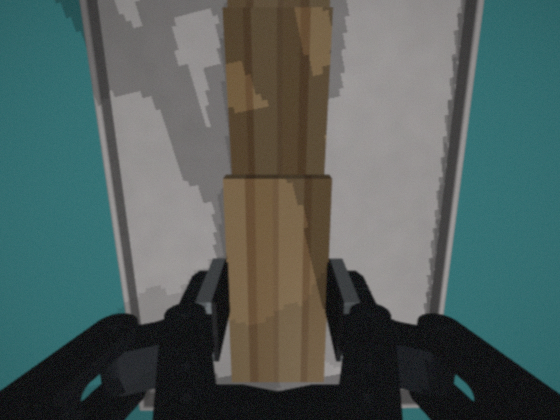

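It's aligned, with the columns matching. I'll lower to first contact, with the underside at about 16 mm, using a light grip.

>>> {"name": "play_rows", "arguments": {
  "rows": [
    [[0.8,0,0.05],0,3],
    [[1.3,0,0.05],0,3],
    [[1.5,0,0.05],0,3],
    [[1.6,0,0.05],0,3],
    [[1.65,0,0.05],0,3],
    [[1.65,0,0.05],0,3]
  ],
  "squeeze": 20
}}

```text
time: 13.83
ee_pos: [0.6023, -0.1308, 0.0141]
tcp_rot: [-125.1, 90.0, 42.1]
wrist_force: [-1.5, 1.7, 3.7]
opening: 0.0388
```

>>> {"name": "play_rows", "arguments": {
  "rows": [
    [[0.05,0,0],0,3],
    [[0.1,0,0],0,3],
    [[0.15,0,0],0,3],
    [[0.15,0,0],0,3]
  ]
}}

```text
time: 14.17
ee_pos: [0.6026, -0.1307, 0.013]
tcp_rot: [-165.0, 90.0, 2.2]
wrist_force: [-3.2, 2.6, 7.1]
opening: 0.0387
```

>>> {"name": "play_rows", "arguments": {
  "rows": [
    [[0.05,0,0],0,3],
    [[0.1,0,0],0,3],
    [[0.15,0,0],0,3],
    [[0.15,0,0],0,3]
  ]
}}

```text
time: 14.5
ee_pos: [0.6027, -0.1306, 0.0117]
tcp_rot: [-150.1, 89.9, 17.1]
wrist_force: [-2.1, 3.3, 8.0]
opening: 0.039
```

```bash
cat >> h.py <<'E'
def prof(c,d,mask,f=(576.3,-247.7),yaw=77.3):
    th=np.radians(yaw);a=np.array([np.cos(th),np.sin(th)]);n=np.array([-a[1],a[0]])
    q=cloud(c,d,mask)*1000;s=(q[:,:2]-f)@a;l=(q[:,:2]-f)@n;z=q[:,2];k=(abs(l)<30)&(z<45)
    return s[k],l[k],z[k]
E
python3 - <<'E'
from h import *
p,d,c=wristlook('w14',.02)
m=np.zeros(d.shape,bool);m[190:360,240:315]=1
s,l,z=prof(c,d,m);print('held slope',np.degrees(np.arctan(np.polyfit(s,z,1)[0])))
m[:]=0;m[20:160,240:315]=1;s,l,z=prof(c,d,m);print('second slope',np.degrees(np.arctan(np.polyfit(s,z,1)[0])),s.min(),s.max())
plan([.6027,-.1306,.015],77.3)
E
```

```text
[277. 181.] (array([ 596.3, -159.4]), array([ 41.5, 146.9]), np.float32(77.4)) z 21.5
held slope -3.760465943803495
second slope -7.745242104979587 23.376310452234293 69.54843221407643
t 14.55 q6 -89.4 q1 -12.2 ee [ 602.7 -130.6   11.7] tilt [ 0.001  0.    -1.   ] jaw yaw 167.2 open 38.6 F [-2.9  3.5  6.8]
shift cm [-0.33  0.    0.  ] turn -0.1 or 179.9
```

View pics/w14.png

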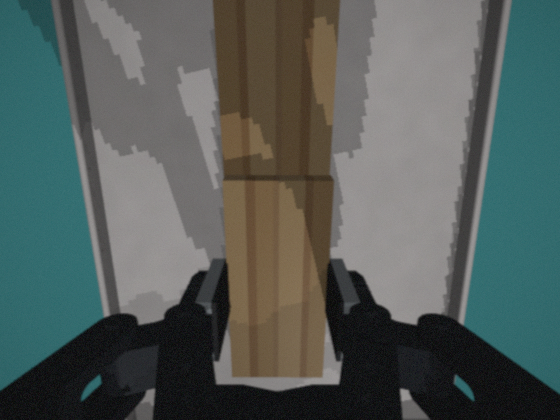

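It is pivoting nicely in the pads at about 8 N: A is at 3.8°, and B is undisturbed. I'll continue until nearly home and then release.

>>> {"name": "play_rows", "arguments": {
  "rows": [
    [[0.05,0,0],0,3],
    [[0.1,0,0],0,3],
    [[0.15,0,0],0,3],
    [[0.2,0,0],0,3],
    [[0.25,0,0],0,3],
    [[0.25,0,0],0,3]
  ]
}}

```text
time: 15.05
ee_pos: [0.603, -0.1303, 0.0092]
tcp_rot: [-140.3, 89.9, 26.9]
wrist_force: [-0.8, 5.2, 7.7]
opening: 0.0386
```

>>> {"name": "play_rows", "arguments": {
  "rows": [
    [[-0.03,0,0],0,4.1],
    [[-0.03,0,0],0,4.3],
    [[-0.03,0,0],0,4.6],
    [[-0.03,0,0],0,4.8],
    [[-0.03,0,0],0,5],
    [[-0.03,0,0],0,5]
  ]
}}

```text
time: 15.55
ee_pos: [0.6023, -0.1309, 0.0084]
tcp_rot: [18.6, 90.0, -174.2]
wrist_force: [-0.4, 0.5, 0.4]
opening: 0.05
```

Run:
```python
from h import *
p,d,c=wristlook('w15',.02)
m=np.zeros(d.shape,bool);m[190:350,240:315]=1
s,l,z=prof(c,d,m);print('third slope',np.degrees(np.arctan(np.polyfit(s,z,1)[0])))
plan([.6027,-.1306,.015],77.3)
```

```text
[275. 178.] (array([ 595.7, -161.8]), array([ 41.2, 141.4]), np.float32(77.6)) z 20.6
third slope -7.653712690656646
t 15.6 q6 -89.4 q1 -12.3 ee [ 602.4 -130.9    8.5] tilt [-0.  0. -1.] jaw yaw 167.2 open 49.8 F [-0.3  0.1 -0.1]
shift cm [-0.65 -0.03 -0.03] turn -0.1 or 179.9
```

View pics/w15.png

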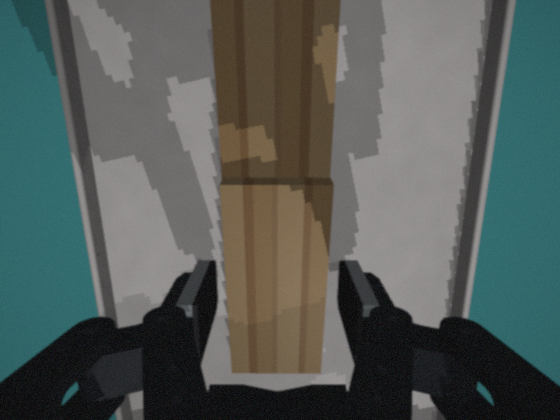

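A is released and lies at 7.7°. I'll lift straight up and back along the row for a full check.

>>> {"name": "play_rows", "arguments": {
  "rows": [
    [[-0.5,0,0],0,5.2],
    [[-2,0,0],0,5.5],
    [[-5,0,0],0,6],
    [[-9,0,0],0,6],
    [[-13,0,0],0,6],
    [[-17,-1,0],0,6],
    [[-18,-3,0],0,6],
    [[-18,-5,0],0,6],
    [[-18,-5,0],0,6],
    [[-18,-5,0],0,6]
  ]
}}

```text
time: 16.43
ee_pos: [0.6136, -0.0814, 0.1889]
tcp_rot: [160.8, 90.0, -31.9]
wrist_force: [0.6, -0.3, -0.2]
opening: 0.06
```

Run:
```python
from h import *
p,d,c=wristlook('w16',.012)
s,l,z=prof(c,d,tan(p)>0)
for b in range(-52,172,8):
    i=(s>=b)&(s<b+8)
    if i.any():print(b+4,np.round([np.median(z[i]),np.percentile(l[i],1),np.percentile(l[i],99)],1))
i=np.argsort(s);print('ends',s.min(),s.max())
for lo,hi in((5,25),(65,85)):
    k=(s>lo)&(s<hi)&(z>18.5);print('step',s[k].min())
p,d=bot.camera('scene');cv2.imwrite('pics/sc16.png',cv2.resize(p[200:320,90:290],None,fx=4,fy=4,interpolation=cv2.INTER_CUBIC))
```

```text
[330. 350.] (array([599.4,  98.6]), array([54.7, 59.6]), np.float32(78.4)) z 9.0
[22. 95.] (array([ 802.6, -200.9]), array([14.6, 28. ]), np.float32(177.2)) z 15.5
[12. 59.] (array([ 796.8, -227.6]), array([22. , 29.9]), np.float32(65.3)) z 14.6
[277.  87.] (array([ 597.5, -154.6]), array([ 41.3, 139.5]), np.float32(77.5)) z 19.7
24 [  6.3 -21.4  18.3]
32 [ 22.5 -21.3  19.4]
40 [ 21.4 -19.7  18.9]
48 [ 20.4 -19.9  19.1]
56 [ 19.2 -21.2  19.3]
64 [ 18.2 -19.6  18.8]
72 [ 17.2 -19.8  18.9]
80 [ 24.  -19.5  19.5]
88 [ 22.9 -19.7  19.6]
96 [ 22.  -21.1  19.1]
104 [ 20.8 -21.1  19.3]
112 [ 19.9 -19.6  19.5]
120 [ 18.6 -19.8  18.9]
128 [ 17.6 -20.8  19.1]
136 [ 16.5 -21.   19.3]
144 [ 15.5 -19.6  18.7]
152 [ 14.4 -19.8  18.8]
160 [ 13.3 -20.1  19. ]
168 [ 12.8 -19.2  18.5]
ends 23.901872035633307 360.21672288712716Traceback (most recent call last):
  File "<stdin>", line 9, in <module>
    return umr_minimum(a, axis, None, out, keepdims, initial, where)
ValueError: zero-size array to reduction operation minimum which has no identity
```

View pics/w16.png

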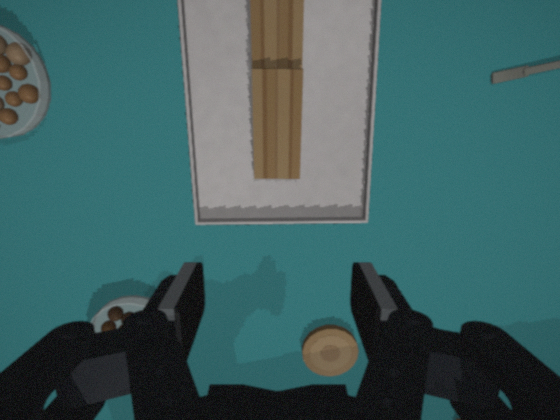

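B and A are in line, with the step at row 67 and the end at row 178. The first tablet is cut off at the top because I shifted the wrong way, so I'll move to see all of it.

>>> {"name": "play_rows", "arguments": {
  "rows": [
    [[-2,3,0],0,6],
    [[-2,6,0],0,6],
    [[-2,9,0],0,6],
    [[-2,11,0],0,6],
    [[-2,11,0],0,6],
    [[-2,11,0],0,6],
    [[-2,11,0],0,6]
  ]
}}

```text
time: 17.07
ee_pos: [0.5888, -0.1895, 0.2082]
tcp_rot: [-18.8, 90.0, 148.4]
wrist_force: [-0.4, 1.4, -0.0]
opening: 0.0596
```

Run:
```python
from h import *
p,d,c=wristlook('w17',.012)
s,l,z=prof(c,d,tan(p)>0);k=s<175;s,l,z=s[k],l[k],z[k]
for lo,hi in((-45,12),(20,70),(82,160)):
    k=(s>lo)&(s<hi);print(lo,'slope',np.degrees(np.arctan(np.polyfit(s[k],z[k],1)[0])).round(2),'z',np.median(z[k]).round(1),'lat',np.percentile(l[k],[1,99]).round(1))
print('ends',s.min(),s[z>10].max())
for lo,hi in((5,25),(65,85)):
    k=(s>lo)&(s<hi)&(z>19.5);print('step',s[k].min())
p,d=bot.camera('scene');cv2.imwrite('pics/sc17.png',cv2.resize(p[200:320,90:290],None,fx=4,fy=4,interpolation=cv2.INTER_CUBIC))
```

```text
[ 32. 209.] (array([ 819.4, -212.2]), array([65.6, 80.7]), np.float32(65.2)) z 14.7
[276. 169.] (array([ 589.9, -188.9]), array([ 41.4, 210.2]), np.float32(77.5)) z 17.7
-45 slope 0.08 z 12.7 lat [-20.   19.4]
20 slope -7.63 z 20.9 lat [-21.2  19. ]
82 slope -7.47 z 18.9 lat [-20.9  19.1]
ends -44.67577201424154 165.80778507431933
step 14.829921509444857
step 65.00411214275842
```

View pics/w17.png

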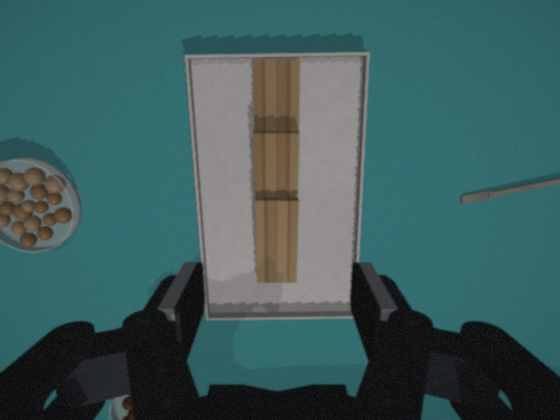

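View pics/sc17.png

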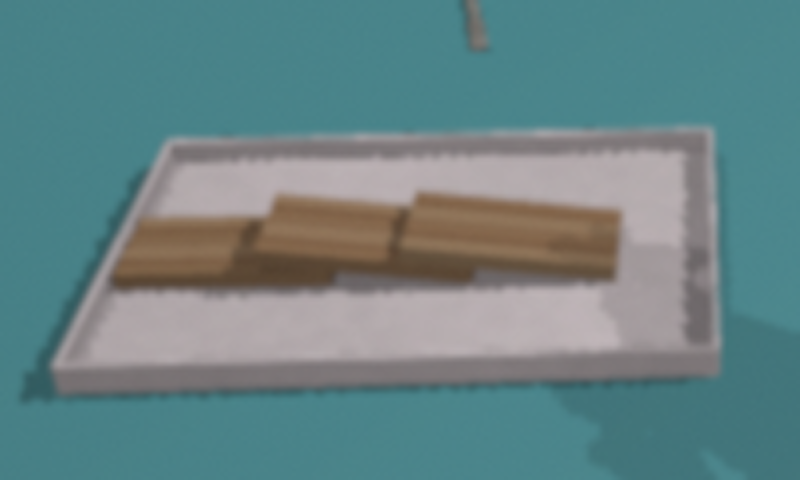

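The row looks right in both views: shingled in order, with rim end, steps and far end at rows 57, 131, 198 and 283. The arm is well clear, so I'm handing in.

Run:
```python
from workcell import bot
print(bot.job_done(),bot.get_obs()['time'])
```

```text
the job is handed in; nothing more can be done
the job is handed in; nothing more can be done
```

Both loose tablets are laid in the tray as shingles: tablet_b on the first tablet, then tablet_a on tablet_b. I handed in at about 17 s with the arm clear.

- **Position along the row:** the last wrist-camera check put the row from −45 to 165 mm, measured from the first tablet's centre. The total is 210 mm, as it should be for 60 mm spacing. B begins at about 15 mm and A at about 76 mm, so each overlap is about 30 mm.
- **Slope and line:** the first tablet is flat and unmoved, B leans at 7.6° and A at 7.5°. Sideways offsets are within about 1 mm.
- **Scene camera:** it shows the same row, with the far ends down on the tray floor.

- **Placing B:** it did not pivot in the pads when pressed (about 16 N vertical, 18–20 N in total), so I eased off and let it tip down on release. A pivoted as intended at about 8 N.
- **One check disagreed:** my last automatic step finder gave 65 mm for the start of A. Its height threshold also picks up B's sloping top there, and the profile taken just before puts the step between 76 and 80 mm.

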